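# Set the air test rig: throttle to idle, bleed valve two turns open

### The arm

A 6-joint arm with a two-finger parallel gripper is mounted at the origin on a cart in front of the work surface, level with it; the furniture and walls round the work are solid. World frame = base frame: x ahead of the robot, y to its left, z up, the work surface at z = 0. Lengths are in m, angles in rad, forces in N, time in s.
With the tool pointing down it reaches from about 0.425 to 0.95 m from the base axis. Payload 14.7 kg.
Tool frame: the origin (TCP) lies on the front face of the gripper's body, between the roots of the fingers; the fingertips stand ahead of it and the grasp point (between the pads) lies 54 mm ahead of it (arm.tip_extent is the z of the fingertips in the tool frame, in m); z points along the fingers, x is the direction in which the jaws open and shut, and the axes are right-handed (so a half turn about z gives the same grasp; the last joint's range is limited). The gripper opens to 85 mm and grips with 20 to 120 N. Pads are 22 mm wide; open, the fingers measure 114 mm over their backs; the gripper's body (76 mm by 85 mm) begins 54 mm behind the grasp point. The pads swing forward as they close: fully open they stand 13 mm farther back than shut.
Start: joints at [-0.047, 0.48, 1.596, -0, 1.065, -0.047], TCP at [0.65, 0, 0.304] pointing down, gripper open.
Joint ranges: [-2.75, 2.75], [-0.82, 2.05], [0.23, 2.67], [-1.56, 4.7], [0.09, 2.69], [-2.92, 2.92]. Speed limits (rad/s): [1.89, 1.89, 2.39, 3.01, 3.01, 3.01].

### API

Orientations are given as a unit quaternion [x, y, z, w].
In Python, from station import get_state, cams, job, arm gives the robot as it stands.
- The arm moves only by the tool carry_out, never from a script. Its argument "increments" is a list of rows, each a list of 7 numbers: the opening in per cent of the stroke, from 0 (shut) to 100 (fully open), then the shift along the tool's x, y, z in mm, then the turn, a rotation vector about the tool's x, y, z in rad. A call has 1 to 12 rows; each row is the pose to reach, as a shift and turn from the pose commanded when the call began, along the tool's axes at that moment; what a row does not reach only later rows make up. A row lasts 1/10 s, in which the tool goes at most 50 mm and 8.59 degrees, less where a joint would pass 70% of its speed; a pose out of reach is approached as far as the arm can. A call with a gripper value outside its range is refused whole. The fingers move at their own pace and stop on an object; "force" is the grip in N (left out, the last holds). Time passes only in rows, so rows that repeat a pose let the fingers close. It gives the time, the measured TCP pose, the force and the opening at its end, in the units of the state.
- get_state(): the state, without advancing time (a new reading comes with each control period).
- cams.read_camera(name): name is "scene" or "side" or "wrist"; returns a dict with "img" (384x512x3 uint8, red, green, blue), "fx", "fy", "cx", "cy" (pixels), "rvec" (rotation vector, rad) and "tvec" (3), from world to camera coordinates, as OpenCV has them; the wrist camera has in their place "tool_from_camera" (4x4, takes a point from camera to tool coordinates, whose origin is the TCP and whose axes are the tool frame's). Camera axes: x right, y down, z forward; pixel columns grow to the right and rows downward; lengths in m; the calibration is good to about 2 mm. A picture is of the moment at which its call begins: read the wrist's pose just before it. There is no depth.
- job.sign_off(): hands the job in, once; it reports no verdict.
The state is a dict: "time": time; "joints": joint angles; "joint_vel": joint speeds; "tau": joint torques, N m; "tool_pos": TCP position; "tcp_rot": TCP orientation; "contact_force": force on the tool from outside, world axes, zero at the start; "torque": the same for the moment, N m; "grip_width": finger opening in m.
Only numpy, scipy, OpenCV 4.12 (cv2) and the standard library are available. Lean on these libraries where they do the work, as an engineer would, in place of code of your own. Each camera call takes 0.05 s, during which the arm holds its last target.

### The job

Set up the air test rig: first swing the throttle lever over its dial to idle, where the lever lies midway between the pair of raised bars. Then turn the handwheel clockwise by its upright crank handle until the valve is closed against its stop, and back it off exactly two full turns counter-clockwise, leaving the lever at idle and the loose things round the rig alone. Finish still gripping the crank handle at that setting, with the wheel at rest: do not let go.

Things in the scene. Friction and masses are not known exactly. Their poses are not given: they have to be found in the camera images.
- rig: the rig: grey plate 220 x 380 x 12 mm fixed on the bench, turned by some yaw; origin at the centre of its underside, x along its short side (away from the robot), y along its long side (to the left). Throttle dial on its left (+y) half, brass valve with dark handwheel on its right half, small face-up gauge (top 52 mm above the bench) between them at the back.
- wheel_axis (a point): point on the handwheel's vertical axis, 108 mm above the bench (the height where the crank handle is gripped); it lies 100 mm to the right (-y) of the plate's centre. The handwheel is dark, three-spoked, 112 mm across; rim top 82 mm, hub top 86 mm above the bench. It does not rise or sink as it turns.
- crank_grip (a point): middle of the crank handle, on its axis, 108 mm above the bench: upright round black handle, 22 mm in diameter, from 85 to 134 mm height, standing on the wheel's rim 50 mm from the wheel's axis. It spins freely on its pin: grip it from above and lead it round in a circle without turning the gripper. Turning takes about 3 N here; the wheel stays where it is left.
- wheel (a joint): handwheel angle in rad: 0 = closed, hard against its stop; grows as it opens, counter-clockwise from above, 6.283 a turn, up to the other stop at three turns (18.85). Starts between 2.0 and 6.8. At 0 and at every full turn the crank handle stands on the plate's -x side (towards the robot) of the wheel's axis.
- lever_pivot (a point): point on the throttle lever's vertical pivot, at the height where the knob is gripped (89 mm above the bench); its axes are the plate's. The dial is a round aluminium plate of 62 mm radius, top at 53 mm.
- lever_knob (a point): middle of the lever's upright round black knob, 89 mm above the bench: 22 mm in diameter, graspable from 74 to 108 mm height, at the end of the horizontal steel lever (8 mm wide, top at 66 mm), 85 mm from the pivot. Moving it takes about 2 N, and it stays where it is left. The knob is fixed on the lever.
- lever (a joint): angle of the throttle lever in rad, growing clockwise seen from above: 0 = right-hand end of its travel, 1.6 = left-hand end; at 0.8 the lever points along the plate's -x (towards the robot). Idle, the middle of the pair of raised bars, is at 0.40. It starts between 0.9 and 1.5.
- idle_mark (a point): where the middle of the knob is when the lever is at idle (85 mm from the pivot, 89 mm above the bench). The idle mark itself is a pair of dark raised bars on the dial, 30 mm long, lying along the lever's direction with a 14 mm gap between them; the other marks are single short ticks.
- masking_tape: roll of masking tape, 96 mm across and 25 mm tall, lying loose behind the rig; origin at its underside. Leave alone.
- tape_measure: tape measure, 34 x 127 x 60 mm, loose on the left of the rig; origin at its underside. Leave alone.
- offcut: block of wood, 45 x 110 x 36 mm, loose on the right of the rig; origin at its underside. Leave alone.

How it is judged:
By the outcome, as a careful person would: the job done as asked, in the order asked, and still so for the second after the job is handed in, while the arm keeps its last pose, push and grip.
It also fails if it takes over 70 s, if anything falls off the work surface, if the arm or the gripper's body presses on something with over 40 N, if the wrist force passes 120 N, or if a joint passes its speed limit or range.

## Working session

There is one attempt and no reset: what is moved stays moved. The work goes in short steps, Python scripts to look and compute and a tool call to move; the robot and the scene stay as the last step left them, time stands still between calls to the robot, and variables do not carry over. Pictures are saved under pics/ and viewed, and the job is handed in when it is done.

Besides the shell and the picture viewer there is one more tool, called in YAML: its name, and indented under it one key for each argument. carry_out: Moves the arm, as the interface text tells. Its arguments: {"type":"object","properties":{"increments":{"type":"array"},"force":{"type":"number"}},"required":["increments"]}

```bash
mkdir -p pics; ls; python3 - <<'E'
from station import get_state,cams,arm
import cv2
print(get_state()); print(arm.tip_extent)
for n in ["scene","side","wrist"]:
    c=cams.read_camera(n); cv2.imwrite(f"pics/{n}0.png",c["img"][:,:,::-1])
    print(n,{k:v for k,v in c.items() if k!="img"})
E
```

```text
pics
{'time': 0.0, 'joints': array([-4.65697895e-02,  4.80811219e-01,  1.59687115e+00, -2.18920427e-05,
        1.06512866e+00, -4.65818624e-02]), 'joint_vel': array([-2.29759840e-04,  1.31441587e-03,  1.19177510e-03,  4.26290732e-04,
        3.08034165e-05,  1.04954383e-03]), 'tau': array([ 2.41355090e-03, -9.50650907e+01, -4.30184269e+01, -5.27583288e-04,
        1.24796593e-02,  1.26860105e-04]), 'tool_pos': array([6.49667034e-01, 5.04038300e-05, 3.03286744e-01]), 'tcp_rot': array([ 9.99999814e-01,  1.13444240e-05, -6.08971754e-04, -1.88005884e-05]), 'contact_force': array([-0.04641507, -0.00163205, -0.79170615]), 'torque': array([-0.00968181,  0.00871576, -0.00932157]), 'grip_width': 0.08538947274177681}
0.0726
scene {'fx': 443.7226347821438, 'fy': 443.7226347821438, 'cx': 255.5886176303755, 'cy': 196.55488386813295, 'rvec': array([ 1.94650861, -1.16100236,  0.61709766]), 'tvec': array([-0.29693349,  0.41459392,  1.14181039])}
side {'fx': 438.22223116650866, 'fy': 438.22223116650866, 'cx': 245.99744756566355, 'cy': 201.0303472359883, 'rvec': array([-0.02422706, -2.57827439,  1.76385063]), 'tvec': array([0.66536618, 0.06134106, 1.58060118])}
wrist {'fx': 289.4368517940077, 'fy': 289.4368517940077, 'cx': 256.0515776806513, 'cy': 194.2644039139484, 'tool_from_camera': array([[ 9.99998481e-01,  1.52241565e-03,  8.48647110e-04,
         2.68234716e-04],
       [-1.70502036e-03,  9.55491471e-01,  2.95013798e-01,
        -7.39137504e-02],
       [-3.61741454e-04, -2.95014797e-01,  9.55492616e-01,
        -7.10593616e-02],
       [ 0.00000000e+00,  0.00000000e+00,  0.00000000e+00,
         1.00000000e+00]])}
```

View pics/scene0.png

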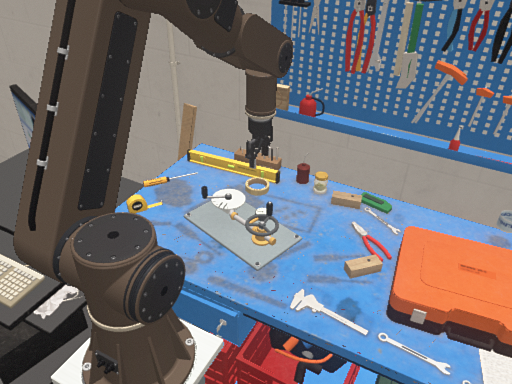

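View pics/side0.png

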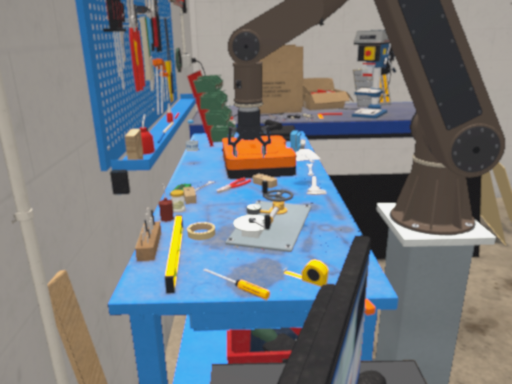

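View pics/wrist0.png

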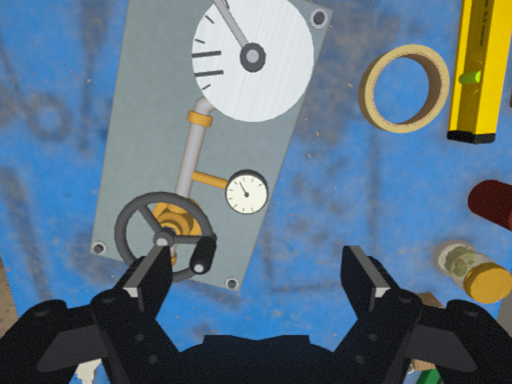

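```bash
cat > h.py <<'E'
import numpy as np,cv2
from scipy.spatial.transform import Rotation as R
from station import get_state,cams
def wrist_T(s,c):
    T=np.eye(4);T[:3,:3]=R.from_quat(s["tcp_rot"]).as_matrix();T[:3,3]=s["tool_pos"]
    return T@c["tool_from_camera"]
def camT(c):
    T=np.eye(4);r=cv2.Rodrigues(c["rvec"])[0];T[:3,:3]=r.T;T[:3,3]=-r.T@c["tvec"];return T
def at_z(c,T,px,z):
    d=T[:3,:3]@np.array([(px[0]-c["cx"])/c["fx"],(px[1]-c["cy"])/c["fy"],1.])
    return T[:3,3]+d*(z-T[2,3])/d[2]
def proj(c,T,p):
    q=np.linalg.inv(T)@np.append(p,1);return np.array([c["cx"]+c["fx"]*q[0]/q[2],c["cy"]+c["fy"]*q[1]/q[2]])
def snap(name,fn,crop=None,k=1,grid=0):
    s=get_state();c=cams.read_camera(name);im=c["img"][:,:,::-1].copy()
    if crop: x0,y0,x1,y1=crop; im=im[y0:y1,x0:x1]
    im=cv2.resize(im,None,fx=k,fy=k,interpolation=cv2.INTER_CUBIC);cv2.imwrite(fn,im)
    return s,c
E
python3 - <<'E'
import cv2
im=cv2.imread("pics/wrist0.png")
cv2.imwrite("pics/w0a.png",cv2.resize(im[0:150,180:340],None,fx=4,fy=4,interpolation=2))
cv2.imwrite("pics/w0b.png",cv2.resize(im[170:300,80:280],None,fx=4,fy=4,interpolation=2))
im=cv2.imread("pics/scene0.png")
cv2.imwrite("pics/s0a.png",cv2.resize(im[170:270,170:310],None,fx=5,fy=5,interpolation=2))
im=cv2.imread("pics/side0.png")
cv2.imwrite("pics/d0a.png",cv2.resize(im[165:260,220:320],None,fx=6,fy=6,interpolation=2))
E
```

```text
(no output)
```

View pics/w0a.png

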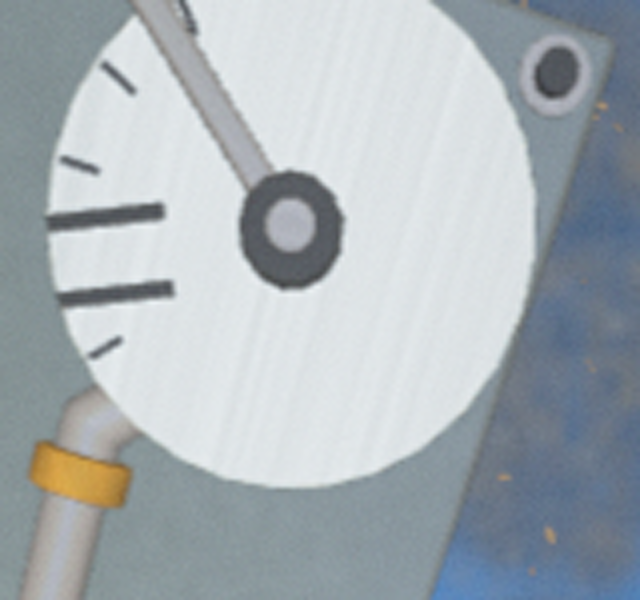

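View pics/w0b.png

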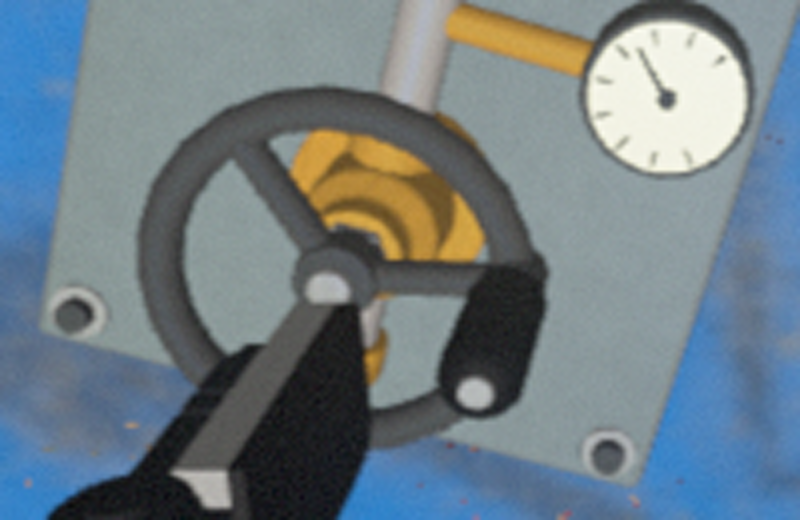

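View pics/s0a.png

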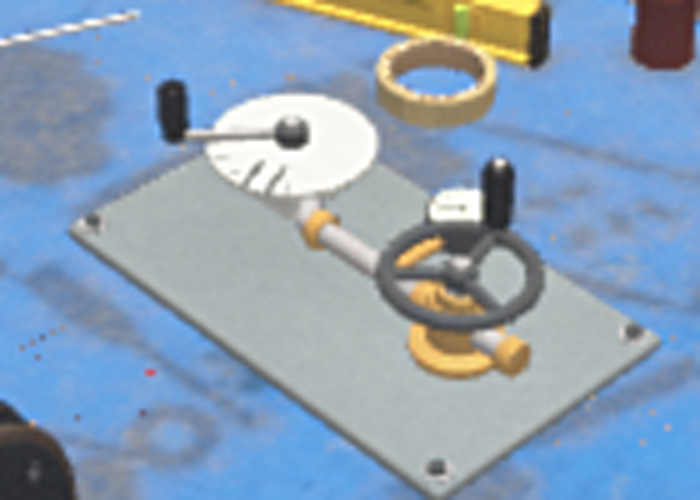

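View pics/d0a.png

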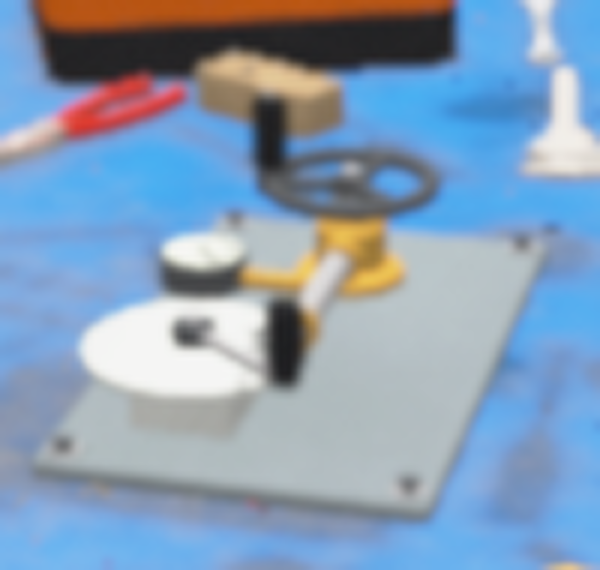

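```bash
cat > m.py <<'E'
from h import *
s=get_state()
c=cams.read_camera("wrist");T=wrist_T(s,c)
P=lambda x,y,z:at_z(c,T,(x,y),z).round(4)
fr=P(90,252.5,.012);br=P(240,291.75,.012);bl=P(333,10.5,.012)
print(fr,br,bl,np.linalg.norm(fr-br),np.linalg.norm(bl-br))
v=(bl-br);yaw=np.arctan2(-v[0],v[1]);w=br-fr;print(yaw,np.arctan2(w[1],w[0]))
ctr=(fr+bl)/2;print("ctr",ctr)
hub=P(161.5,242,.086);cr=P(198.5,268.25,.134)
print("hub",hub,"crank",cr,np.linalg.norm((hub-cr)[:2]))
print("hublever",P(252.5,56,.07),P(252.5,56,.075))
for a,b in [(47,220),(537,230),(292,488)]: print(P(180+a/4,b/4,.053))
print(P(180+56/4,259/4,.053),P(180+168/4,250/4,.053))
for n in("scene","side"):
    c2=cams.read_camera(n);T2=camT(c2)
    L={"scene":[(170+497/5,170+162/5,.134,'crank'),(170+170/5,170+85/5,.108,'knob'),(170+459/5,170+262/5,.086,'hub'),(170+175/5,170+135/5,.074,'knobbase')],
     "side":[(220+268/6,165+98/6,.134,'crank'),(220+284/6,165+302/6,.108,'knob'),(220+350/6,165+170/6,.086,'hub'),(220+284/6,165+375/6,.074,'knobbase')]}[n]
    for x,y,z,l in L: print(n,l,at_z(c2,T2,(x,y),z).round(4))
E
python3 m.py
```

```text
[ 0.418  -0.1236  0.012 ] [ 0.6268 -0.1872  0.012 ] [0.734  0.1729 0.012 ] 0.21827139070432483 0.3757177797230256
-0.28934085412884686 -0.2956695131058899
ctr [0.576   0.02465 0.012  ]
hub [ 0.5462 -0.0702  0.086 ] crank [ 0.5958 -0.0735  0.134 ] 0.049709657009478526
hublever [0.6464 0.1188 0.07  ] [0.6465 0.118  0.075 ]
[0.5847 0.1221 0.053 ]
[0.7088 0.12   0.053 ]
[0.6466 0.0563 0.053 ]
[0.5864 0.113  0.053 ] [0.6151 0.1152 0.053 ]
scene crank [ 0.6    -0.0681  0.134 ]
scene knob [0.6005 0.1916 0.108 ]
scene hub [ 0.5475 -0.0682  0.086 ]
scene knobbase [0.5898 0.1823 0.074 ]
side crank [ 0.5945 -0.0594  0.134 ]
side knob [0.5971 0.1938 0.108 ]
side hub [ 0.5446 -0.0603  0.086 ]
side knobbase [0.5981 0.2104 0.074 ]
```

carry_out:
  increments:
    - [100,-6,-24,6,0,0,0]
    - [100,-12,-48,13,0,0,0]
    - [100,-18,-72,20,0,0,0]
    - [100,-25,-95,27,0,0,0]
    - [100,-31,-120,34,0,0,0]
    - [100,-38,-144,40,0,0,0]
    - [100,-44,-168,47,0,0,0]
    - [100,-50,-190,54,0,0,0]
    - [100,-50,-190,54,0,0,0]
    - [100,-50,-190,54,0,0,0]

```text
time: 1.3
tool_pos: [0.5999, 0.1903, 0.2498]
tcp_rot: [1.0, 0.001, -0.0, 0.0]
contact_force: [-0.1, -0.1, 0.4]
grip_width: 0.0854
```

```bash
python3 - <<'E'
from h import *
s,c=snap("wrist","pics/w1.png",k=1.5)
import pickle;pickle.dump((s,c),open("w1.pkl","wb"));print(s["time"],s["tool_pos"],s["tcp_rot"])
E
```

```text
1.3 [0.59986958 0.19027045 0.24979633] [ 9.99999801e-01  6.03770320e-04 -1.32932764e-04  1.23085593e-04]
```

View pics/w1.png

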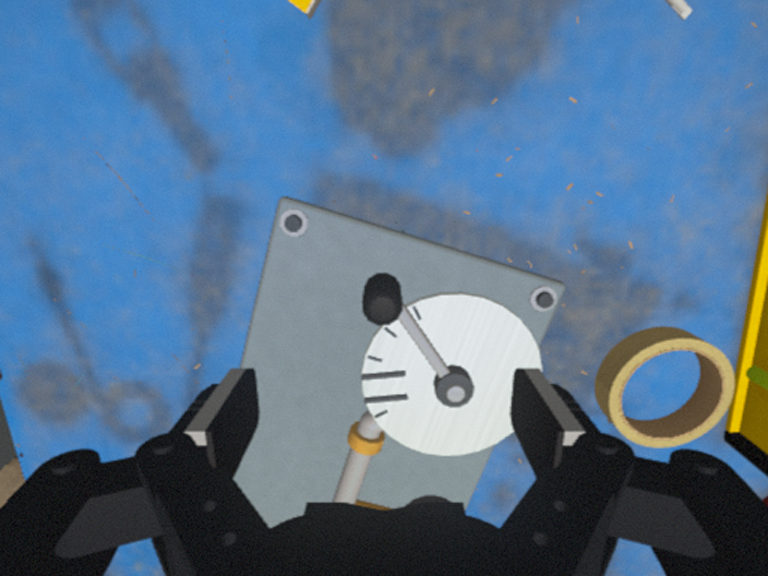

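```bash
python3 - <<'E'
import cv2
im=cv2.imread("pics/w1.png")
cv2.imwrite("pics/w1a.png",cv2.resize(im[180:480,230:580],None,fx=2.2,fy=2.0,interpolation=2))
E
```

```text
(no output)
```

View pics/w1a.png

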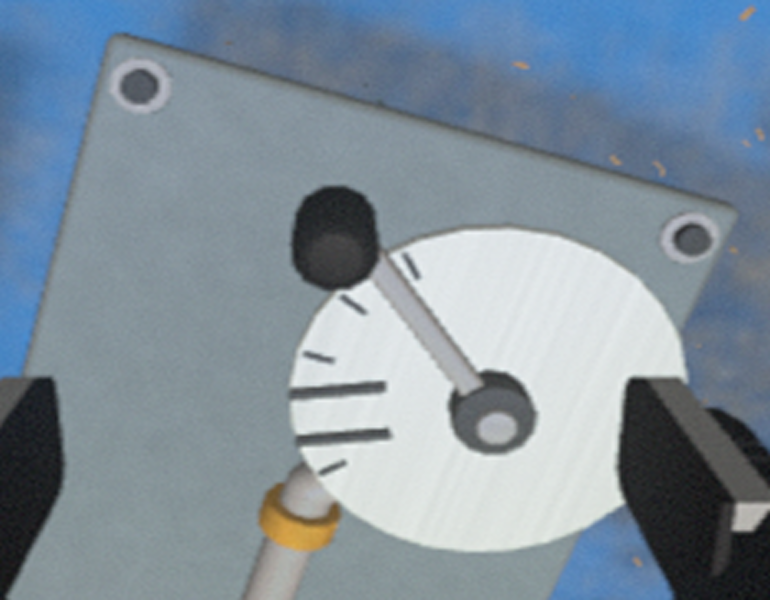

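```bash
python3 - <<'E'
from h import *
import pickle
from scipy.optimize import least_squares
s,c=pickle.load(open("w1.pkl","rb"));T=wrist_T(s,c)
P=lambda u,v,z:at_z(c,T,((230+u/2.2)/1.5,(180+v/2)/1.5),z)[:2]
fl=P(108,38,.012);bl=P(738,207,.012);w=bl-fl
print("corners",fl,bl,np.linalg.norm(w),"yaw",np.arctan2(w[1],w[0]))
sl=P(140,86,.012);sr=P(691,239,.012);w=sr-sl;print("screws yaw",np.arctan2(w[1],w[0]))
pts=np.array([P(u,v,.053) for u,v in [(290,395),(688,380),(500,552),(500,225),(315,485),(375,255),(640,285),(400,530),(600,530)]])
r=least_squares(lambda q:np.hypot(*(pts-q[:2]).T)-q[2],[.6465,.118,.062]);print("dial",r.x,np.abs(r.fun).max())
pv=r.x[:2]
print("knob top",P(336,257,.108),"dist",np.linalg.norm(P(336,257,.108)-pv))
a=P(337,388+2-3,.053)
m1=(P(290,393,.053)+P(297,441,.053))/2;m2=(P(385,387,.053)+P(391,434,.053))/2
print(m1,m2,"idle dir",np.arctan2(*(m1-m2)[::-1])%6.283,np.arctan2(*(m1-pv)[::-1])%6.283,np.arctan2(*(m2-pv)[::-1])%6.283)
l1=P(385,260,.066);l2=P(468,385,.066);print("lever dir",np.arctan2(*(l1-l2)[::-1]),np.arctan2(*(l1-pv)[::-1]),np.arctan2(*(l2-pv)[::-1]))
E
```

```text
corners [0.52683608 0.23611023] [0.73464965 0.17527038] 0.21653630069887037 yaw -0.28480298057452386
screws yaw -0.29833157589082926
dial [0.64731609 0.11776134 0.06263416] 0.003522657442378299
knob top [0.59960449 0.18912934] dist 0.08584747150901317
[0.5862117  0.11080929] [0.61596175 0.11342694] idle dir 3.2291691493046653 3.2546934225131436 3.2787759612601666
lever dir 2.10176589777243 2.118736226944865 2.17488924295879
```

carry_out:
  increments:
    - [100,0,1,20,0,0,0]
    - [100,0,1,40,0,0,0]
    - [100,0,1,60,0,0,0]
    - [100,0,1,80,0,0,0]
    - [100,0,1,95,0,0,0]
    - [100,0,1,105,0,0,0]
    - [0,0,1,105,0,0,0]
    - [0,0,1,105,0,0,0]
    - [0,0,1,105,0,0,0]
    - [0,0,1,105,0,0,0]
    - [0,0,1,105,0,0,0]
    - [0,0,1,105,0,0,0]
  force: 30

```text
time: 2.55
tool_pos: [0.6002, 0.1892, 0.1456]
tcp_rot: [1.0, 0.0, 0.0, -0.0]
contact_force: [-1.8, 0.8, 6.4]
grip_width: 0.0209
```

```bash
python3 - <<'E'
from h import *
s,c=snap("wrist","pics/w2.png",k=1.5)
print(s)
import numpy as np
pv=np.array([.647,.1178]);a0=2.147;a1=3.245
p0=s["tool_pos"][:2];a0=np.arctan2(*(p0-pv)[::-1]);print(a0,np.linalg.norm(p0-pv))
for a in np.linspace(a0,a1,13)[1:]:
    p=pv+.085*np.array([np.cos(a),np.sin(a)])-p0; print((p[0]*1000).round(1),(-p[1]*1000).round(1))
E
```

```text
{'time': 2.55, 'joints': array([2.57189419e-01, 6.37205731e-01, 1.77234524e+00, 1.53625441e-04,
       7.31202385e-01, 2.56954747e-01]), 'joint_vel': array([-0.00218872,  0.00072421, -0.00030644, -0.00056714, -0.00023746,
        0.00034262]), 'tau': array([-9.84892845e-01, -9.46568298e+01, -3.08854795e+01, -3.49855972e-01,
       -6.05459679e-01, -6.29002330e-03]), 'tool_pos': array([0.60018802, 0.18922026, 0.14560071]), 'tcp_rot': array([ 9.99999909e-01,  6.01804135e-05,  3.92811000e-04, -1.56326126e-04]), 'contact_force': array([-1.78036102,  0.79273464,  6.44140386]), 'torque': array([ 0.17291121,  0.28183673, -0.00831229]), 'grip_width': 0.020911092652348594}
2.150989061787061 0.08539446801465121
-6.1 4.9
-11.9 10.0
-17.3 15.6
-22.1 21.6
-26.3 28.1
-30.0 34.9
-33.0 42.1
-35.3 49.5
-37.0 57.0
-37.9 64.7
-38.2 72.5
-37.7 80.2
```

View pics/w2.png

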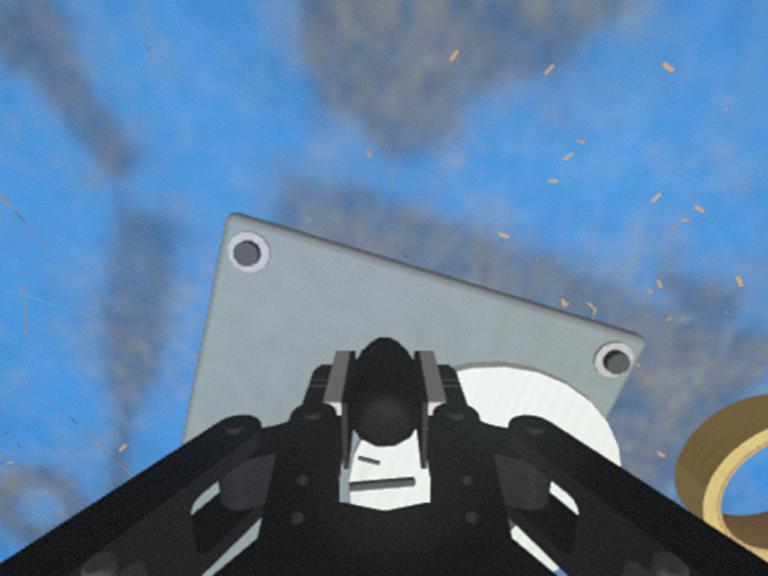

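carry_out:
  increments:
    - [0,-6.1,4.9,0,0,0,0]
    - [0,-11.9,10,0,0,0,0]
    - [0,-17.3,15.6,0,0,0,0]
    - [0,-22.1,21.6,0,0,0,0]
    - [0,-26.3,28.1,0,0,0,0]
    - [0,-30,34.9,0,0,0,0]
    - [0,-33,42.1,0,0,0,0]
    - [0,-35.3,49.5,0,0,0,0]
    - [0,-37,57,0,0,0,0]
    - [0,-37.9,64.7,0,0,0,0]
    - [0,-38.2,72.5,0,0,0,0]
    - [0,-37.7,80.2,0,0,0,0]
  force: 30

```text
time: 3.8
tool_pos: [0.561, 0.1088, 0.1453]
tcp_rot: [1.0, 0.0, -0.001, -0.0]
contact_force: [-12.2, 1.4, 13.5]
grip_width: 0.0203
```

carry_out:
  increments:
    - [0,0,0,0,0,0,0]
    - [0,0,0,0,0,0,0]
    - [0,0,0,0,0,0,0]

```text
time: 4.1
tool_pos: [0.561, 0.1085, 0.1453]
tcp_rot: [1.0, 0.0, -0.001, 0.0]
contact_force: [-10.6, -2.4, 14.2]
grip_width: 0.0198
```

```bash
python3 - <<'E'
from h import *
s,c=snap("wrist","pics/w3.png",k=1.5)
print(s["tool_pos"],s["contact_force"],s["torque"],s["grip_width"])
E
```

```text
[0.56098306 0.10849405 0.14534338] [-10.62719694  -2.41704879  14.23324608] [-0.36562767  1.63759102  0.02222634] 0.01979267603487263
```

View pics/w3.png

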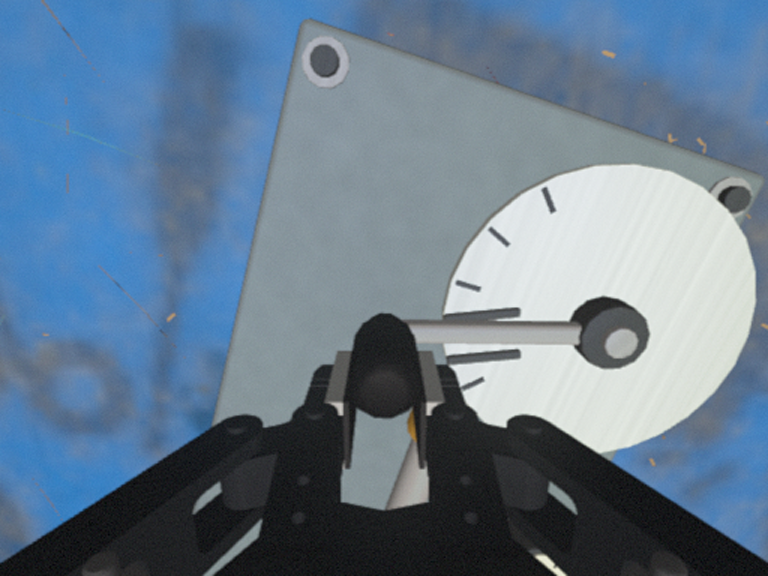

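```bash
python3 - <<'E'
import cv2
im=cv2.imread("pics/w3.png")
cv2.imwrite("pics/w3a.png",cv2.resize(im[240:420,340:660],None,fx=2.4,fy=2.4,interpolation=2))
E
```

```text
(no output)
```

View pics/w3a.png

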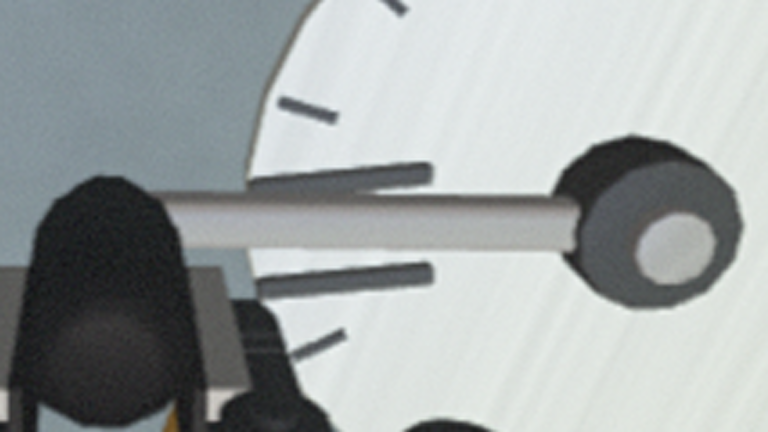

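```bash
cat > ang.py <<'E'
from h import *
def run(c,T,f,bars,lev,hub=None,knob=None):
    P=lambda uv,z:at_z(c,T,f(*uv),z)[:2]
    b=[P(q,.055) for q in bars]  # outer up, inner up, outer low, inner low
    mo=(b[0]+b[2])/2;mi=(b[1]+b[3])/2
    ga=lambda v:np.arctan2(v[1],v[0])%(2*np.pi)
    l=[(P(a,.066)+P(b_,.066))/2 for a,b_ in lev]
    print("gap",np.linalg.norm(b[0]-b[2]),np.linalg.norm(b[1]-b[3]),"bar len",np.linalg.norm(mo-mi))
    print("barwidth lev",[np.linalg.norm(P(a,.066)-P(b_,.066)) for a,b_ in lev])
    print("bars dir",ga(mo-mi),"bars mid",mo,mi); print("lever dir",ga(l[0]-l[1]),l)
    d=(l[0]-l[1])/np.linalg.norm(l[0]-l[1]);n=np.array([-d[1],d[0]])
    print("signed offset of bar mids from lever line (mm, + = left of outward dir)",[float((m-l[0])@n*1000) for m in(mo,mi)])
    pv=np.array([.647,.1178]);print("pv->mo,mi",ga(mo-pv),ga(mi-pv),"pv->lev",[ga(q-pv) for q in l])
    if hub:print("hub .07",P(hub,.07))
    if knob:print("knob",P(knob,.108))
E
python3 - <<'E'
from ang import *
s=get_state();c=cams.read_camera("wrist");T=wrist_T(s,c)
f=lambda u,v:((340+u/2.4)/1.5,(240+v/2.4)/1.5)
run(c,T,f,[(250,185),(432,173),(258,287),(432,273)],[((200,200),(200,247)),((530,203),(530,251))],(676,247))
E
```

```text
gap 0.01864438101743776 0.018086395868261686 bar len 0.029698805135366053
barwidth lev [np.float64(0.007895616483376389), np.float64(0.008129866693347964)]
bars dir 3.223751921951995 bars mid [0.58606235 0.1126879 ] [0.61566097 0.11512519]
lever dir 3.132793416405884 [array([0.57587094, 0.11963477]), array([0.62726663, 0.11918252])]
signed offset of bar mids from lever line (mm, + = left of outward dir) [6.8569231722427135, 4.159287626249763]
pv->mo,mi 3.2252872631118636 3.2267369767142187 pv->lev [np.float64(3.1158033950693795), np.float64(3.0716470422554094)]
hub .07 [0.64815195 0.11766199]
```

carry_out:
  increments:
    - [60,0,0,0,0,0,0]
    - [60,0,0,0,0,0,0]
    - [60,0,0,0,0,0,0]
    - [60,0,0,0,0,0,0]
    - [60,1,-5,0,0,0,0]
    - [60,1.5,-10.5,0,0,0,0]
    - [60,1.5,-10.5,0,0,0,0]
  force: 60

```text
time: 4.9
tool_pos: [0.564, 0.1201, 0.1449]
tcp_rot: [1.0, 0.0, 0.0, -0.0]
contact_force: [0.1, 0.1, -0.6]
grip_width: 0.0509
```

```bash
python3 - <<'E'
from h import *
s,c=snap("wrist","pics/w4.png",k=1.5)
print(s["tool_pos"],s["contact_force"],s["torque"],s["grip_width"])
E
```

```text
[0.56396568 0.12013327 0.14489731] [ 0.10971442  0.10051822 -0.6338873 ] [-0.02006833 -0.00907625  0.0014787 ] 0.050907687805013424
```

View pics/w4.png

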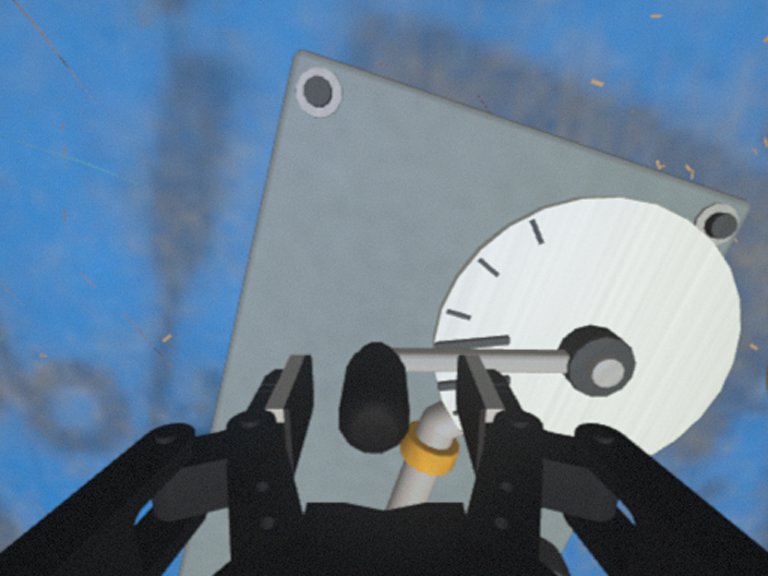

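```bash
python3 - <<'E'
from h import *
s=get_state();c=cams.read_camera("wrist");T=wrist_T(s,c)
for q in[(374,428),(374,425)]: print(at_z(c,T,(q[0]/1.5,q[1]/1.5),.108))
E
```

```text
[0.56137158 0.11925426 0.108     ]
[0.56137603 0.12025389 0.108     ]
```

carry_out:
  increments:
    - [60,-2.5,0,0,0,0,0]
    - [0,-2.5,0,0,0,0,0]
    - [0,-2.5,0,0,0,0,0]
    - [0,-2.5,0,0,0,0,0]
    - [0,-2.5,0,0,0,0,0]
    - [0,-2.3,3,0,0,0,-0.035]
    - [0,-2.1,6,0,0,0,-0.07]
    - [0,-2,9.5,0,0,0,-0.11]
    - [0,-2,9.5,0,0,0,-0.11]
    - [0,-2,9.5,0,0,0,-0.11]
  force: 60

```text
time: 6.0
tool_pos: [0.5615, 0.1096, 0.1451]
tcp_rot: [0.998, 0.055, -0.0, 0.0]
contact_force: [-4.6, -1.6, 6.8]
grip_width: 0.0203
```

```bash
python3 - <<'E'
from h import *
s,c=snap("wrist","pics/w5.png",k=1.5)
print(s["tool_pos"],s["contact_force"],s["torque"],s["grip_width"])
im=cv2.imread("pics/w5.png")
cv2.imwrite("pics/w5a.png",cv2.resize(im[240:420,340:660],None,fx=2.4,fy=2.4,interpolation=2))
E
```

```text
[0.56146048 0.10959369 0.14505546] [-4.58438131 -1.64999549  6.80091067] [-0.11030183  0.51222874  0.13097547] 0.020285797799849205
```

View pics/w5a.png

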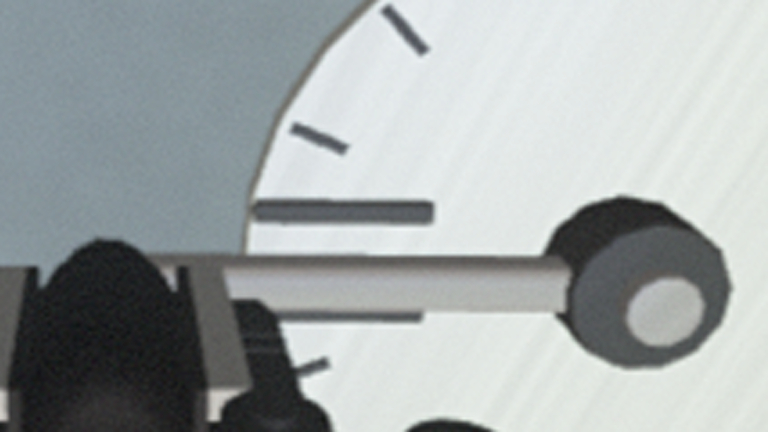

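```bash
python3 - <<'E'
from h import *
s=get_state();c=cams.read_camera("wrist");T=wrist_T(s,c)
P=lambda u,v,z:at_z(c,T,((340+u/2.4)/1.5,(240+v/2.4)/1.5),z)[:2]
ga=lambda v:np.arctan2(v[1],v[0])%(2*np.pi)
for z in(.053,.055):
  ub=[P(255,212,z),P(433,212,z)]; lb=[P(290,320,z),P(420,320,z)]
  d=ub[0]-ub[1];d/=np.linalg.norm(d);n=np.array([-d[1],d[0]])
  print(z,"bar dir",ga(d),"lower edge off",(lb[0]-ub[0])@n,(lb[1]-ub[0])@n, "upper edges",(P(340,202,z)-ub[0])@n,(P(340,222,z)-ub[0])@n)
  L=[(P(u,a,.066)+P(u,b,.066))/2 for u,a,b in[(250,269,311),(540,267,312)]]
  L0=[(P(u,a,.066),P(u,b,.066)) for u,a,b in[(250,269,311),(540,267,312)]]
  print("lever width",[np.linalg.norm(a-b) for a,b in L0],"dir",ga(L[0]-L[1]),"lever off from upper bar",[(l-ub[0])@n for l in L], L)
print(P(665,312,.07),P(665,312,.075))
E
```

```text
0.053 bar dir 3.2534474316161943 lower edge off 0.02019377061847619 0.02019256889953609 upper edges -0.0018027861831912443 0.0018137964554877503
lever width [np.float64(0.007340239883654387), np.float64(0.007913587764247117)] dir 3.25530708757849 lever off from upper bar [np.float64(0.008060507037974242), np.float64(0.0079750092863252)] [array([0.58442032, 0.11201434]), array([0.63009845, 0.1172311 ])]
0.055 bar dir 3.253447431616195 lower edge off 0.01994614362115738 0.019944956638348464 upper edges -0.0017806794386022377 0.0017915546969521179
lever width [np.float64(0.007340239883654387), np.float64(0.007913587764247117)] dir 3.25530708757849 lever off from upper bar [np.float64(0.008869753117684953), np.float64(0.008784255366035951)] [array([0.58442032, 0.11201434]), array([0.63009845, 0.1172311 ])]
[0.64825065 0.11740791] [0.645008   0.11965478]
```

carry_out:
  increments:
    - [70,0,0,0,0,0,0]
    - [80,0,0,0,0,0,0]
    - [90,0,0,0,0,0,0]
    - [90,0,0,0,0,0,0]
    - [90,0,0,-15,0,0,0]
    - [90,0,0,-40,0,0,0]
    - [90,0,0,-70,0,0,0]
    - [90,0,0,-100,0,0,0.06]
    - [90,0,0,-110,0,0,0.11]
    - [90,0,0,-110,0,0,0.11]
    - [90,0,0,-110,0,0,0.11]

```text
time: 7.2
tool_pos: [0.5616, 0.1098, 0.2545]
tcp_rot: [1.0, 0.001, -0.0, 0.0]
contact_force: [-0.1, 0.4, 0.0]
grip_width: 0.0764
```

```bash
python3 - <<'E'
from h import *
s,c=snap("wrist","pics/w6.png",k=1.5)
print(s["tool_pos"],s["tcp_rot"],s["contact_force"],s["torque"],s["grip_width"])
E
```

```text
[0.56158694 0.10978834 0.25450742] [ 9.99999707e-01  7.60804677e-04 -8.46956737e-05  3.14170951e-06] [-0.10640632  0.42544882  0.00925858] [ 0.02591615 -0.01306915  0.00507097] 0.07640126534874848
```

View pics/w6.png

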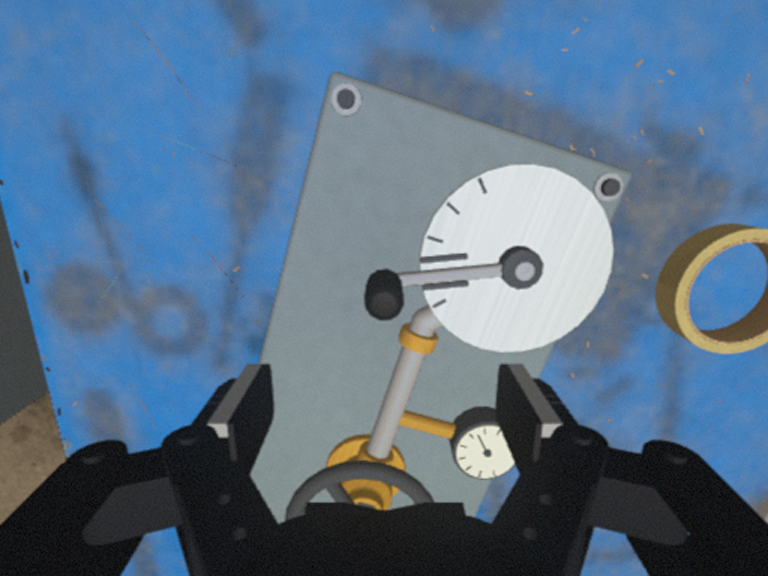

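```bash
python3 - <<'E'
import cv2
im=cv2.imread("pics/w6.png")
cv2.imwrite("pics/w6a.png",cv2.resize(im[220:330,350:560],None,fx=3.6,fy=3.6,interpolation=2))
E
```

```text
(no output)
```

View pics/w6a.png

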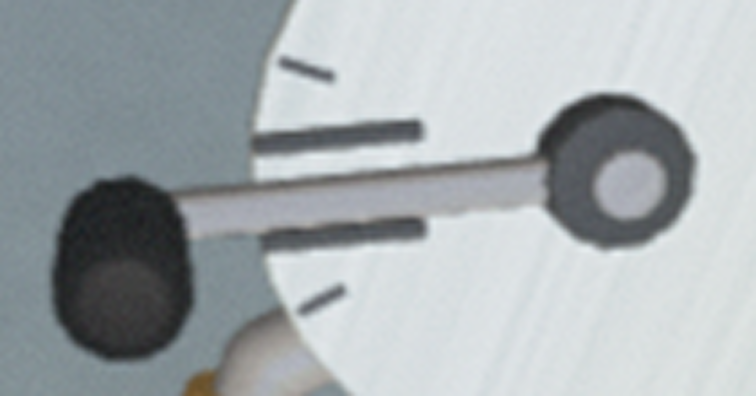

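```bash
python3 - <<'E'
from ang import *
s=get_state();c=cams.read_camera("wrist");T=wrist_T(s,c)
f=lambda u,v:((350+u/3.6)/1.5,(220+v/3.6)/1.5)
run(c,T,f,[(253,142),(421,130),(262,241),(425,229)],[((200,196),(200,238)),((530,165),(530,206))],(628,184),(122,303))
E
```

```text
gap 0.01837978347724757 0.018259288940772698 bar len 0.029497363297462536
barwidth lev [np.float64(0.007507346113807603), np.float64(0.00725812229332012)]
bars dir 3.2199583565583407 bars mid [0.58568551 0.11250795] [0.61509235 0.11481716]
lever dir 3.243981110433278 [array([0.57492895, 0.11090846]), array([0.63126647, 0.11669701])]
signed offset of bar mids from lever line (mm, + = left of outward dir) [-0.4916867973665459, 0.21685294764656884]
pv->mo,mi 3.2276892964420343 3.234805207797397 pv->lev [np.float64(3.236924306113876), np.float64(3.2115824524122742)]
hub .07 [0.64666125 0.11806253]
knob [0.56155913 0.10958359]
```

carry_out:
  increments:
    - [90,4,22,0,0,0,0]
    - [90,9,45,0,0,0,0]
    - [90,13,68,0,0,0,0]
    - [90,18,91,0,0,0,0]
    - [90,22,114,0,0,0,0]
    - [90,27,137,0,0,0,0]
    - [90,31,160,0,0,0,0]
    - [90,35,183,0,0,0,0]
    - [90,35,183,0,0,0,0]
    - [90,35,183,0,0,0,0]

```text
time: 8.3
tool_pos: [0.5964, -0.0734, 0.2539]
tcp_rot: [1.0, -0.0, -0.001, -0.0]
contact_force: [-0.3, -0.2, 0.0]
grip_width: 0.0768
```

```bash
python3 - <<'E'
from h import *
s,c=snap("wrist","pics/w7.png",k=1.5)
import pickle;pickle.dump((s,c),open("w7.pkl","wb"))
print(s["tool_pos"],s["tcp_rot"],s["contact_force"],s["grip_width"])
im=cv2.imread("pics/w7.png")
cv2.imwrite("pics/w7a.png",cv2.resize(im[200:400,240:500],None,fx=3,fy=3,interpolation=2))
E
```

```text
[ 0.59638025 -0.07337444  0.25387596] [ 9.99999609e-01 -2.75849097e-04 -8.13885266e-04 -2.08426545e-04] [-0.34899012 -0.24615961  0.03239622] 0.07684663467102233
```

View pics/w7.png

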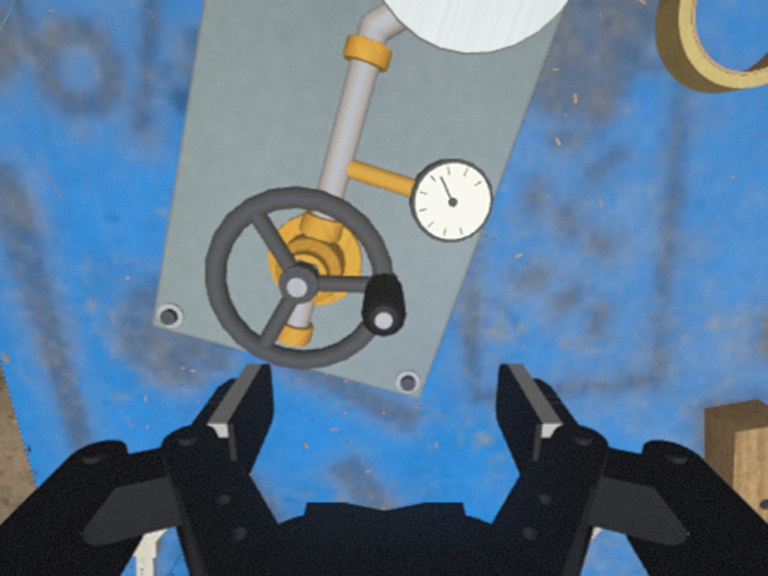

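View pics/w7a.png

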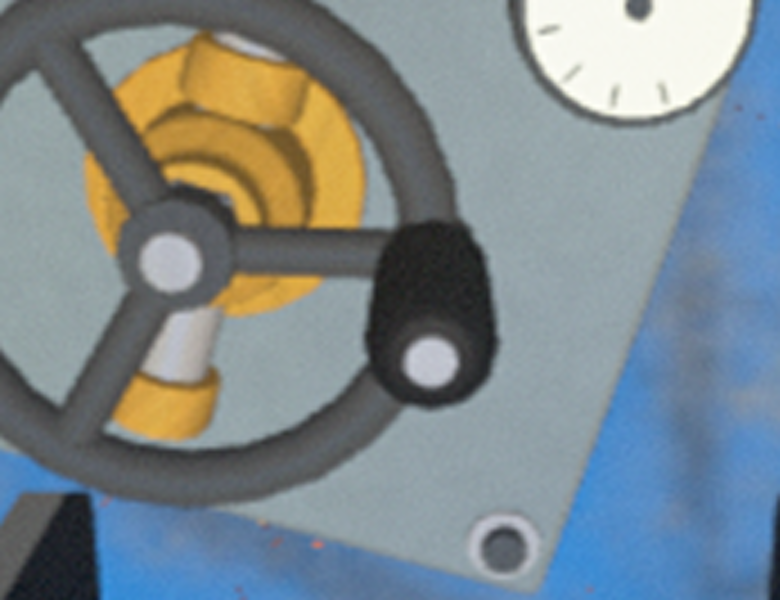

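```bash
python3 - <<'E'
from h import *
import pickle
s,c=pickle.load(open("w7.pkl","rb"));T=wrist_T(s,c)
f=lambda u,v:((240+u/3)/1.5,(200+v/3)/1.5)
P=lambda u,v,z:at_z(c,T,f(u,v),z)[:2]
print("crank",P(431,360,.134),"hub",P(170,262,.087))
fr=at_z(c,T,(154/1.5,322/1.5),.012);br=at_z(c,T,(240/1.5+539/4.5,200/1.5+592/4.5),.012);w=br-fr
print(fr,br,np.linalg.norm(w),np.arctan2(w[1],w[0]))
a=at_z(c,T,(170/1.5,316/1.5),.012);b=at_z(c,T,(408/1.5,382/1.5),.012);w=b-a;print("screws",a,b,np.arctan2(w[1],w[0]))
# rim circle
rim=[(206,263),(300,188),(392,275),(296,367),(230,205),(232,335),(365,220),(366,330)]
from scipy.optimize import least_squares
pts=np.array([at_z(c,T,(u/1.5,v/1.5),.077)[:2] for u,v in rim])
r=least_squares(lambda q:np.hypot(*(pts-q[:2]).T)-q[2],[.547,-.07,.056]);print(r.x,r.fun.round(4))
E
```

```text
crank [ 0.59645448 -0.07242804] hub [ 0.54658035 -0.07049969]
[ 0.41900839 -0.12096357  0.012     ] [ 0.62565147 -0.18634878  0.012     ] 0.21674083321069648 -0.3064486099081365
screws [ 0.43207421 -0.11601123  0.012     ] [ 0.61589358 -0.17238007  0.012     ] -0.29754959638873474
[ 0.54450465 -0.06930363  0.05472341] [-0.0013 -0.0009  0.0021  0.0021  0.0015 -0.0003 -0.0001 -0.003 ]
```

carry_out:
  increments:
    - [90,0,-1,20,0,0,0]
    - [90,0,-1,40,0,0,0]
    - [90,0,-1,60,0,0,0]
    - [90,0,-1,78,0,0,0]
    - [90,0,-1,90,0,0,0]
    - [50,0,-1,90,0,0,0]
    - [0,0,-1,90,0,0,0]
    - [0,0,-1,90,0,0,0]
    - [0,0,-1,90,0,0,0]
    - [0,0,-1,90,0,0,0]
    - [0,0,-1,90,0,0,0]
    - [0,0,-1,90,0,0,0]
  force: 60

```text
time: 9.55
tool_pos: [0.596, -0.0722, 0.1661]
tcp_rot: [1.0, 0.0, -0.0, -0.0]
contact_force: [-10.1, 0.4, 15.6]
grip_width: 0.0207
```

```bash
python3 - <<'E'
from h import *
s,c=snap("wrist","pics/w8.png",k=1.5)
print(s["tool_pos"],s["tcp_rot"],s["contact_force"],s["torque"],s["grip_width"])
E
```

```text
[ 0.59603501 -0.07215691  0.16605133] [ 9.99999895e-01  4.90991328e-06 -4.57589964e-04 -1.82977025e-05] [-10.07721193   0.40098081  15.56285363] [0.14083733 1.56503977 0.00832869] 0.02070064626910221
```

View pics/w8.png

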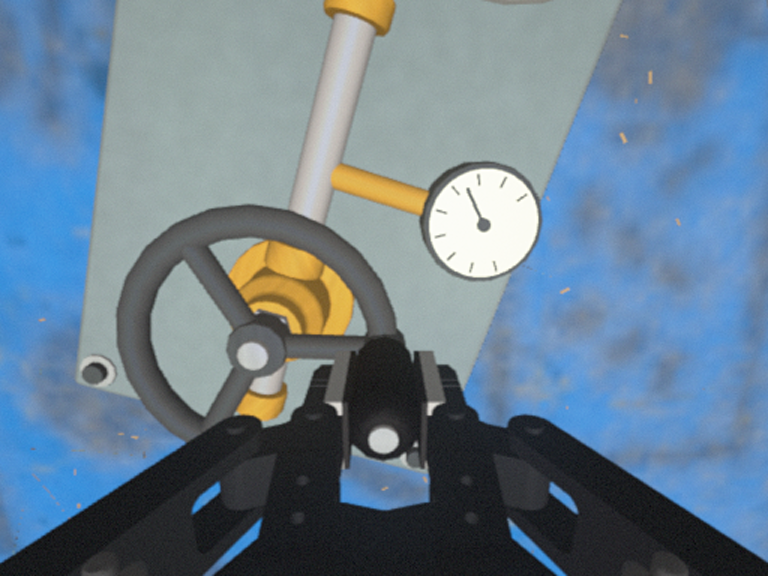

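```bash
cat > arc.py <<'E'
import sys,numpy as np
from station import get_state
# usage: arc.py cmdx cmdy th0 th1 n  [cx cy]
C=np.array([.5466,-.0705]) if len(sys.argv)<6 else np.array([float(sys.argv[4]),float(sys.argv[5])])
def rows(p0,t0,t1,n,r=.05,C=C):
    out=[]
    for t in np.linspace(t0,t1,n+1)[1:]:
        p=(C+r*np.array([np.cos(t),np.sin(t)])-p0)*1000
        out.append([0,round(p[0],1),round(-p[1],1),0,0,0,0])
    return out
if __name__=="__main__":
    t0,t1,n=float(sys.argv[1]),float(sys.argv[2]),int(sys.argv[3])
    p0=C+.05*np.array([np.cos(t0),np.sin(t0)])
    print(rows(p0,t0,t1,n)); print("end abs",p0+0, (C+.05*np.array([np.cos(t1),np.sin(t1)])))
E
python3 arc.py -0.034 -1.5 12; python3 arc.py -1.5 -3.0 12
```

```text
[[0, np.float64(-0.6), np.float64(6.1), 0, 0, 0, 0], [0, np.float64(-1.9), np.float64(12.0), 0, 0, 0, 0], [0, np.float64(-3.9), np.float64(17.8), 0, 0, 0, 0], [0, np.float64(-6.6), np.float64(23.3), 0, 0, 0, 0], [0, np.float64(-10.0), np.float64(28.4), 0, 0, 0, 0], [0, np.float64(-14.0), np.float64(33.0), 0, 0, 0, 0], [0, np.float64(-18.5), np.float64(37.1), 0, 0, 0, 0], [0, np.float64(-23.4), np.float64(40.7), 0, 0, 0, 0], [0, np.float64(-28.8), np.float64(43.6), 0, 0, 0, 0], [0, np.float64(-34.5), np.float64(45.8), 0, 0, 0, 0], [0, np.float64(-40.4), np.float64(47.4), 0, 0, 0, 0], [0, np.float64(-46.4), np.float64(48.2), 0, 0, 0, 0]]
end abs [ 0.5965711  -0.07219967] [ 0.55013686 -0.12037475]
[[0, np.float64(-6.2), np.float64(0.1), 0, 0, 0, 0], [0, np.float64(-12.4), np.float64(-0.7), 0, 0, 0, 0], [0, np.float64(-18.5), np.float64(-2.2), 0, 0, 0, 0], [0, np.float64(-24.3), np.float64(-4.4), 0, 0, 0, 0], [0, np.float64(-29.9), np.float64(-7.4), 0, 0, 0, 0], [0, np.float64(-34.9), np.float64(-11.0), 0, 0, 0, 0], [0, np.float64(-39.6), np.float64(-15.2), 0, 0, 0, 0], [0, np.float64(-43.6), np.float64(-20.0), 0, 0, 0, 0], [0, np.float64(-47.0), np.float64(-25.2), 0, 0, 0, 0], [0, np.float64(-49.8), np.float64(-30.8), 0, 0, 0, 0], [0, np.float64(-51.8), np.float64(-36.7), 0, 0, 0, 0], [0, np.float64(-53.0), np.float64(-42.8), 0, 0, 0, 0]]
end abs [ 0.55013686 -0.12037475] [ 0.49710038 -0.077556  ]
```

carry_out:
  increments:
    - [0,-0.6,6.1,0,0,0,0]
    - [0,-1.9,12,0,0,0,0]
    - [0,-3.9,17.8,0,0,0,0]
    - [0,-6.6,23.3,0,0,0,0]
    - [0,-10,28.4,0,0,0,0]
    - [0,-14,33,0,0,0,0]
    - [0,-18.5,37.1,0,0,0,0]
    - [0,-23.4,40.7,0,0,0,0]
    - [0,-28.8,43.6,0,0,0,0]
    - [0,-34.5,45.8,0,0,0,0]
    - [0,-40.4,47.4,0,0,0,0]
    - [0,-46.4,48.2,0,0,0,0]

```text
time: 10.8
tool_pos: [0.5513, -0.1205, 0.1662]
tcp_rot: [1.0, -0.0, 0.002, 0.0]
contact_force: [3.3, 3.2, 5.4]
grip_width: 0.0204
```

```bash
python3 - <<'E'
from h import *
s,c=snap("wrist","pics/w9.png",k=1.5)
print(s["tool_pos"],s["tcp_rot"],s["contact_force"],s["torque"],s["grip_width"])
E
```

```text
[ 0.55128266 -0.12054261  0.16619288] [ 9.99998833e-01 -1.10057029e-04  1.50389020e-03  2.44263957e-04] [3.34750453 3.2427197  5.41555017] [ 0.4441546  -0.46041376 -0.03454225] 0.02044373934861931
```

View pics/w9.png

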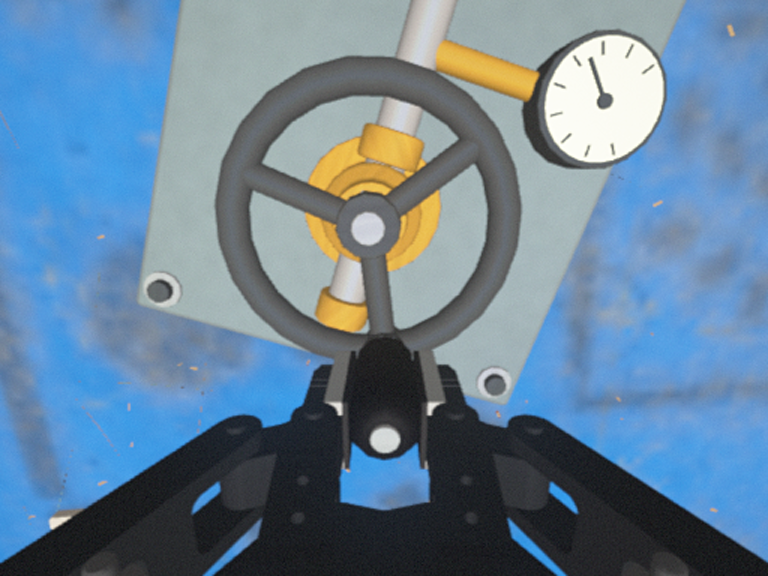

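Works well; the crank stays centred in the pads. On round to just short of the stop.

carry_out:
  increments:
    - [0,-6.2,0.1,0,0,0,0]
    - [0,-12.4,-0.7,0,0,0,0]
    - [0,-18.5,-2.2,0,0,0,0]
    - [0,-24.3,-4.4,0,0,0,0]
    - [0,-29.9,-7.4,0,0,0,0]
    - [0,-34.9,-11,0,0,0,0]
    - [0,-39.6,-15.2,0,0,0,0]
    - [0,-43.6,-20,0,0,0,0]
    - [0,-47,-25.2,0,0,0,0]
    - [0,-49.8,-30.8,0,0,0,0]
    - [0,-51.8,-36.7,0,0,0,0]
    - [0,-53,-42.8,0,0,0,0]

```text
time: 12.05
tool_pos: [0.4964, -0.0777, 0.166]
tcp_rot: [1.0, 0.0, -0.0, 0.0]
contact_force: [-8.8, -3.9, 22.0]
grip_width: 0.0201
```

```bash
python3 arc.py -3.0 -3.5 10; python3 - <<'E'
from h import *
s,c=snap("wrist","pics/w10.png",k=1.5)
print(s["tool_pos"],s["tcp_rot"],s["contact_force"],s["torque"],s["grip_width"])
E
```

```text
[[0, np.float64(-0.3), np.float64(-2.5), 0, 0, 0, 0], [0, np.float64(-0.5), np.float64(-5.0), 0, 0, 0, 0], [0, np.float64(-0.5), np.float64(-7.5), 0, 0, 0, 0], [0, np.float64(-0.4), np.float64(-10.0), 0, 0, 0, 0], [0, np.float64(-0.2), np.float64(-12.5), 0, 0, 0, 0], [0, np.float64(0.1), np.float64(-14.9), 0, 0, 0, 0], [0, np.float64(0.6), np.float64(-17.4), 0, 0, 0, 0], [0, np.float64(1.2), np.float64(-19.8), 0, 0, 0, 0], [0, np.float64(1.9), np.float64(-22.2), 0, 0, 0, 0], [0, np.float64(2.7), np.float64(-24.6), 0, 0, 0, 0]]
end abs [ 0.49710038 -0.077556  ] [ 0.49977717 -0.05296084]
[ 0.49642833 -0.07773107  0.16596876] [ 9.99999927e-01  4.22929410e-05 -3.08441385e-04  2.20099442e-04] [-8.80642666 -3.92686176 22.04377812] [-0.56542459  1.3871127  -0.01068568] 0.02012916443805597
```

View pics/w10.png

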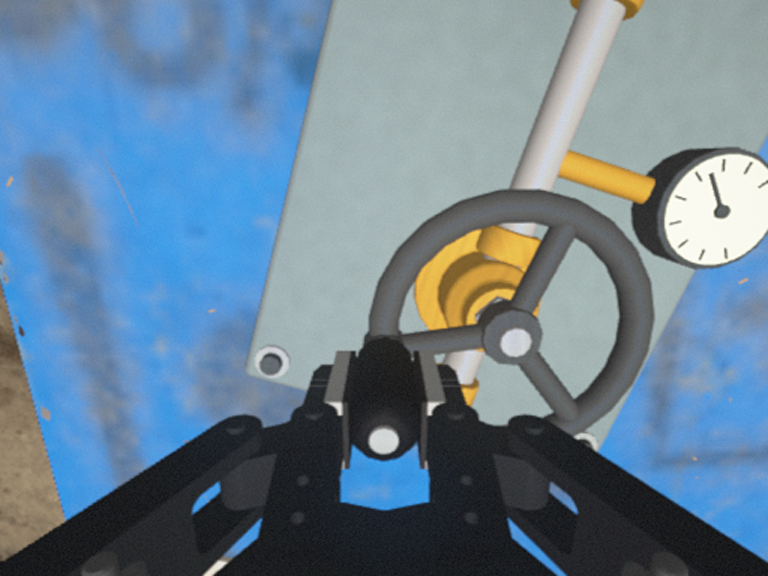

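carry_out:
  increments:
    - [0,-0.3,-2.5,0,0,0,0]
    - [0,-0.5,-5,0,0,0,0]
    - [0,-0.5,-7.5,0,0,0,0]
    - [0,-0.4,-10,0,0,0,0]
    - [0,-0.2,-12.5,0,0,0,0]
    - [0,0.1,-14.9,0,0,0,0]
    - [0,0.6,-17.4,0,0,0,0]
    - [0,1.0,-19,0,0,0,0]
    - [0,1.0,-19,0,0,0,0]

```text
time: 13.0
tool_pos: [0.4976, -0.0584, 0.166]
tcp_rot: [1.0, 0.0, -0.0, -0.0]
contact_force: [-10.0, 2.2, 22.6]
grip_width: 0.0206
```

carry_out:
  increments:
    - [0,0.3,-1,0,0,0,0]
    - [0,0.3,-1,0,0,0,0]

```text
time: 13.2
tool_pos: [0.4978, -0.0574, 0.166]
tcp_rot: [1.0, 0.0, -0.0, -0.0]
contact_force: [-10.1, 2.1, 22.4]
grip_width: 0.0207
```

carry_out:
  increments:
    - [0,0.3,-1,0,0,0,0]
    - [0,0.3,-1,0,0,0,0]

```text
time: 13.4
tool_pos: [0.4981, -0.0565, 0.166]
tcp_rot: [1.0, 0.0, -0.0, -0.0]
contact_force: [-9.2, 2.0, 23.2]
grip_width: 0.0207
```

carry_out:
  increments:
    - [0,0.3,-1,0,0,0,0]
    - [0,0.3,-1,0,0,0,0]

```text
time: 13.6
tool_pos: [0.4982, -0.0559, 0.1659]
tcp_rot: [1.0, 0.0, -0.001, 0.0]
contact_force: [-11.6, -5.7, 24.0]
grip_width: 0.0204
```

carry_out:
  increments:
    - [0,0.3,-1,0,0,0,0]
    - [0,0.3,-1,0,0,0,0]
    - [0,0.3,-1,0,0,0,0]

```text
time: 13.9
tool_pos: [0.4983, -0.0556, 0.1659]
tcp_rot: [1.0, 0.0, -0.001, 0.001]
contact_force: [-13.6, -15.6, 23.9]
grip_width: 0.0204
```

carry_out:
  increments:
    - [0,0.3,-1,0,0,0,0]
    - [0,0.3,-1,0,0,0,0]
    - [0,0.3,-1,0,0,0,0]

```text
time: 14.2
tool_pos: [0.4984, -0.0552, 0.1659]
tcp_rot: [1.0, 0.001, -0.001, 0.001]
contact_force: [-15.7, -25.9, 25.5]
grip_width: 0.0207
```

```bash
python3 - <<'E'
from h import *
s,c=snap("wrist","pics/w11.png",k=1.5)
import pickle;pickle.dump((s,c),open("w11.pkl","wb"))
print(s["tool_pos"],s["tcp_rot"],s["contact_force"],s["torque"],s["grip_width"])
E
```

```text
[ 0.49842427 -0.05520994  0.16591945] [ 9.99998892e-01  5.31608204e-04 -9.48916589e-04  1.01610596e-03] [-15.72128032 -25.94202774  25.47082059] [-4.30721191  2.5685069   0.05515639] 0.02071383562944442
```

View pics/w11.png

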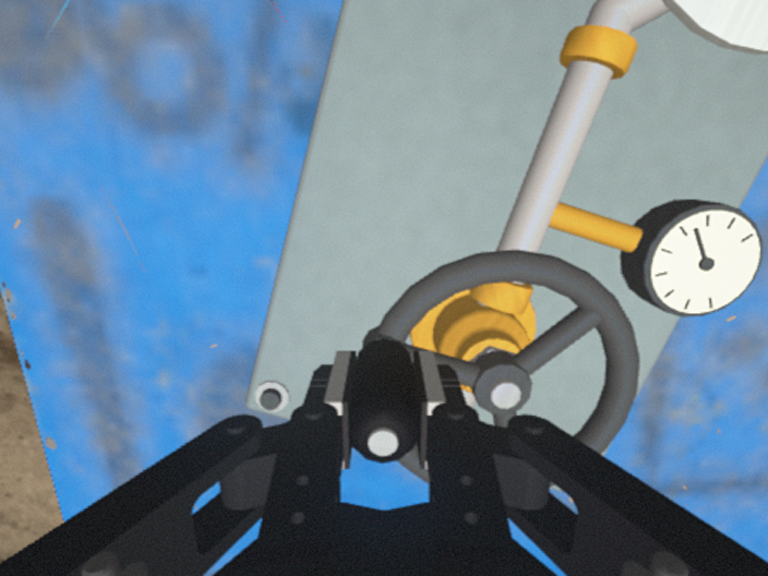

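```bash
python3 - <<'E'
import numpy as np
C=np.array([.5466,-.0705]);q=lambda t:C+.05*np.array([np.cos(t),np.sin(t)])
ts=2.849
p0=np.array([.49967,-.0536]);z=-1.5
for k in range(5):
    a=ts+(k%4)*np.pi/2; 
    st=p0 if k==0 else q(a)
    print(k,[[0,float(round((q(t)-st)[0]*1000,1)),float(round(-(q(t)-st)[1]*1000,1)),z if k==0 else 0,0,0,0] for t in np.linspace(a,a+np.pi/2,13)[1:]])
E
```

```text
0 [[0, -2.4, 8.9, -1.5, 0, 0, 0], [0, -3.0, 15.4, -1.5, 0, 0, 0], [0, -2.8, 21.9, -1.5, 0, 0, 0], [0, -1.7, 28.3, -1.5, 0, 0, 0], [0, 0.2, 34.6, -1.5, 0, 0, 0], [0, 2.9, 40.6, -1.5, 0, 0, 0], [0, 6.3, 46.1, -1.5, 0, 0, 0], [0, 10.5, 51.2, -1.5, 0, 0, 0], [0, 15.3, 55.6, -1.5, 0, 0, 0], [0, 20.6, 59.4, -1.5, 0, 0, 0], [0, 26.4, 62.5, -1.5, 0, 0, 0], [0, 32.5, 64.8, -1.5, 0, 0, 0]]
1 [[0, 6.4, 1.5, 0, 0, 0, 0], [0, 12.9, 2.1, 0, 0, 0, 0], [0, 19.4, 1.9, 0, 0, 0, 0], [0, 25.9, 0.8, 0, 0, 0, 0], [0, 32.1, -1.1, 0, 0, 0, 0], [0, 38.1, -3.8, 0, 0, 0, 0], [0, 43.6, -7.3, 0, 0, 0, 0], [0, 48.7, -11.4, 0, 0, 0, 0], [0, 53.1, -16.2, 0, 0, 0, 0], [0, 56.9, -21.6, 0, 0, 0, 0], [0, 60.0, -27.3, 0, 0, 0, 0], [0, 62.3, -33.5, 0, 0, 0, 0]]
2 [[0, 1.5, -6.4, 0, 0, 0, 0], [0, 2.1, -12.9, 0, 0, 0, 0], [0, 1.9, -19.4, 0, 0, 0, 0], [0, 0.8, -25.9, 0, 0, 0, 0], [0, -1.1, -32.1, 0, 0, 0, 0], [0, -3.8, -38.1, 0, 0, 0, 0], [0, -7.3, -43.6, 0, 0, 0, 0], [0, -11.4, -48.7, 0, 0, 0, 0], [0, -16.2, -53.1, 0, 0, 0, 0], [0, -21.6, -56.9, 0, 0, 0, 0], [0, -27.3, -60.0, 0, 0, 0, 0], [0, -33.5, -62.3, 0, 0, 0, 0]]
3 [[0, -6.4, -1.5, 0, 0, 0, 0], [0, -12.9, -2.1, 0, 0, 0, 0], [0, -19.4, -1.9, 0, 0, 0, 0], [0, -25.9, -0.8, 0, 0, 0, 0], [0, -32.1, 1.1, 0, 0, 0, 0], [0, -38.1, 3.8, 0, 0, 0, 0], [0, -43.6, 7.3, 0, 0, 0, 0], [0, -48.7, 11.4, 0, 0, 0, 0], [0, -53.1, 16.2, 0, 0, 0, 0], [0, -56.9, 21.6, 0, 0, 0, 0], [0, -60.0, 27.3, 0, 0, 0, 0], [0, -62.3, 33.5, 0, 0, 0, 0]]
4 [[0, -1.5, 6.4, 0, 0, 0, 0], [0, -2.1, 12.9, 0, 0, 0, 0], [0, -1.9, 19.4, 0, 0, 0, 0], [0, -0.8, 25.9, 0, 0, 0, 0], [0, 1.1, 32.1, 0, 0, 0, 0], [0, 3.8, 38.1, 0, 0, 0, 0], [0, 7.3, 43.6, 0, 0, 0, 0], [0, 11.4, 48.7, 0, 0, 0, 0], [0, 16.2, 53.1, 0, 0, 0, 0], [0, 21.6, 56.9, 0, 0, 0, 0], [0, 27.3, 60.0, 0, 0, 0, 0], [0, 33.5, 62.3, 0, 0, 0, 0]]
```

carry_out:
  increments:
    - [0,-2.4,8.9,-1.5,0,0,0]
    - [0,-3.0,15.4,-1.5,0,0,0]
    - [0,-2.8,21.9,-1.5,0,0,0]
    - [0,-1.7,28.3,-1.5,0,0,0]
    - [0,0.2,34.6,-1.5,0,0,0]
    - [0,2.9,40.6,-1.5,0,0,0]
    - [0,6.3,46.1,-1.5,0,0,0]
    - [0,10.5,51.2,-1.5,0,0,0]
    - [0,15.3,55.6,-1.5,0,0,0]
    - [0,20.6,59.4,-1.5,0,0,0]
    - [0,26.4,62.5,-1.5,0,0,0]
    - [0,32.5,64.8,-1.5,0,0,0]

```text
time: 15.45
tool_pos: [0.5323, -0.1189, 0.1664]
tcp_rot: [1.0, -0.0, -0.0, 0.0]
contact_force: [-3.7, -2.0, -4.4]
grip_width: 0.0205
```

carry_out:
  increments:
    - [0,6.4,1.5,0,0,0,0]
    - [0,12.9,2.1,0,0,0,0]
    - [0,19.4,1.9,0,0,0,0]
    - [0,25.9,0.8,0,0,0,0]
    - [0,32.1,-1.1,0,0,0,0]
    - [0,38.1,-3.8,0,0,0,0]
    - [0,43.6,-7.3,0,0,0,0]
    - [0,48.7,-11.4,0,0,0,0]
    - [0,53.1,-16.2,0,0,0,0]
    - [0,56.9,-21.6,0,0,0,0]
    - [0,60.0,-27.3,0,0,0,0]
    - [0,62.3,-33.5,0,0,0,0]

```text
time: 16.65
tool_pos: [0.5942, -0.0842, 0.1663]
tcp_rot: [1.0, 0.0, -0.001, -0.0]
contact_force: [-9.3, -1.0, 0.7]
grip_width: 0.0201
```

```bash
python3 - <<'E'
from h import *
s,c=snap("wrist","pics/w12.png",k=1.2)
print(s["tool_pos"],s["tcp_rot"],s["contact_force"],s["torque"],s["grip_width"])
E
```

```text
[ 0.59423017 -0.0842242   0.16627549] [ 9.99999619e-01  9.77557648e-05 -8.57774930e-04 -1.30664421e-04] [-9.3302008  -1.04380909  0.6925659 ] [0.01631617 1.41696142 0.03312327] 0.020068947029739576
```

View pics/w12.png

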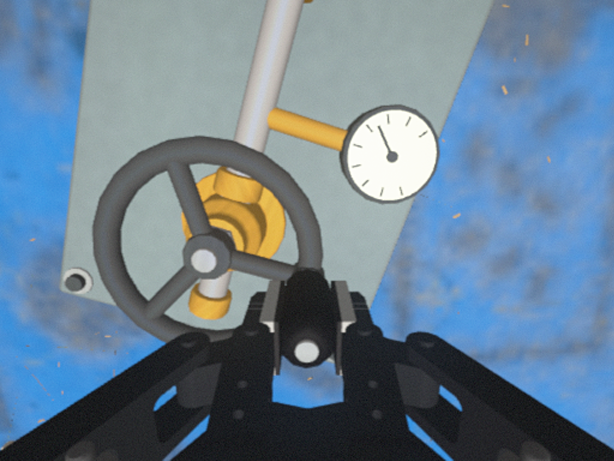

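Half a turn back, handle centred. Continue.

carry_out:
  increments:
    - [0,1.5,-6.4,0,0,0,0]
    - [0,2.1,-12.9,0,0,0,0]
    - [0,1.9,-19.4,0,0,0,0]
    - [0,0.8,-25.9,0,0,0,0]
    - [0,-1.1,-32.1,0,0,0,0]
    - [0,-3.8,-38.1,0,0,0,0]
    - [0,-7.3,-43.6,0,0,0,0]
    - [0,-11.4,-48.7,0,0,0,0]
    - [0,-16.2,-53.1,0,0,0,0]
    - [0,-21.6,-56.9,0,0,0,0]
    - [0,-27.3,-60.0,0,0,0,0]
    - [0,-33.5,-62.3,0,0,0,0]

```text
time: 17.9
tool_pos: [0.5614, -0.0229, 0.1664]
tcp_rot: [1.0, 0.0, 0.0, 0.001]
contact_force: [-0.5, -14.0, -7.6]
grip_width: 0.0204
```

carry_out:
  increments:
    - [0,-6.4,-1.5,0,0,0,0]
    - [0,-12.9,-2.1,0,0,0,0]
    - [0,-19.4,-1.9,0,0,0,0]
    - [0,-25.9,-0.8,0,0,0,0]
    - [0,-32.1,1.1,0,0,0,0]
    - [0,-38.1,3.8,0,0,0,0]
    - [0,-43.6,7.3,0,0,0,0]
    - [0,-48.7,11.4,0,0,0,0]
    - [0,-53.1,16.2,0,0,0,0]
    - [0,-56.9,21.6,0,0,0,0]
    - [0,-60.0,27.3,0,0,0,0]
    - [0,-62.3,33.5,0,0,0,0]

```text
time: 19.1
tool_pos: [0.498, -0.0565, 0.1664]
tcp_rot: [1.0, -0.0, -0.001, -0.0]
contact_force: [-2.8, 4.0, -5.3]
grip_width: 0.0206
```

```bash
python3 - <<'E'
from h import *
s,c=snap("wrist","pics/w13.png",k=1.2)
print(s["tool_pos"],s["tcp_rot"],s["contact_force"],s["torque"],s["grip_width"])
E
```

```text
[ 0.49804679 -0.0564935   0.16636042] [ 9.99999823e-01 -5.77882437e-05 -5.81262984e-04 -1.13150331e-04] [-2.80590556  3.98772401 -5.29420435] [0.62231075 0.33653795 0.04578334] 0.020571034678914055
```

View pics/w13.png

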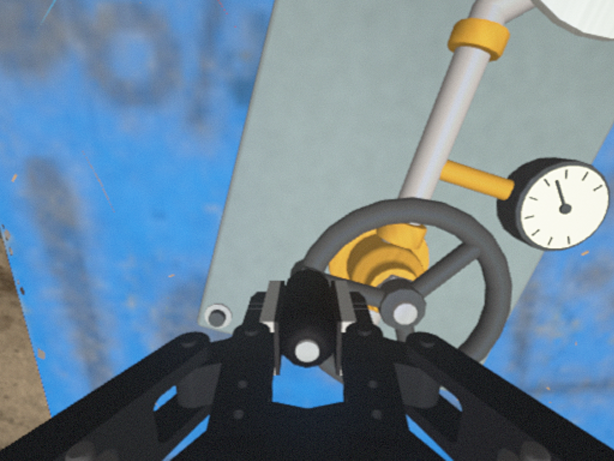

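One full turn; the crank is back at (0.498, -0.0565). Second turn.

carry_out:
  increments:
    - [0,-1.5,6.4,0,0,0,0]
    - [0,-2.1,12.9,0,0,0,0]
    - [0,-1.9,19.4,0,0,0,0]
    - [0,-0.8,25.9,0,0,0,0]
    - [0,1.1,32.1,0,0,0,0]
    - [0,3.8,38.1,0,0,0,0]
    - [0,7.3,43.6,0,0,0,0]
    - [0,11.4,48.7,0,0,0,0]
    - [0,16.2,53.1,0,0,0,0]
    - [0,21.6,56.9,0,0,0,0]
    - [0,27.3,60.0,0,0,0,0]
    - [0,33.5,62.3,0,0,0,0]

```text
time: 20.35
tool_pos: [0.5325, -0.119, 0.1664]
tcp_rot: [1.0, -0.0, -0.0, 0.0]
contact_force: [-3.1, -1.7, -6.4]
grip_width: 0.0203
```

carry_out:
  increments:
    - [0,6.4,1.5,0,0,0,0]
    - [0,12.9,2.1,0,0,0,0]
    - [0,19.4,1.9,0,0,0,0]
    - [0,25.9,0.8,0,0,0,0]
    - [0,32.1,-1.1,0,0,0,0]
    - [0,38.1,-3.8,0,0,0,0]
    - [0,43.6,-7.3,0,0,0,0]
    - [0,48.7,-11.4,0,0,0,0]
    - [0,53.1,-16.2,0,0,0,0]
    - [0,56.9,-21.6,0,0,0,0]
    - [0,60.0,-27.3,0,0,0,0]
    - [0,62.3,-33.5,0,0,0,0]

```text
time: 21.55
tool_pos: [0.5943, -0.0842, 0.1663]
tcp_rot: [1.0, 0.0, -0.001, -0.0]
contact_force: [-9.5, -0.2, -0.4]
grip_width: 0.0202
```

carry_out:
  increments:
    - [0,1.5,-6.4,0,0,0,0]
    - [0,2.1,-12.9,0,0,0,0]
    - [0,1.9,-19.4,0,0,0,0]
    - [0,0.8,-25.9,0,0,0,0]
    - [0,-1.1,-32.1,0,0,0,0]
    - [0,-3.8,-38.1,0,0,0,0]
    - [0,-7.3,-43.6,0,0,0,0]
    - [0,-11.4,-48.7,0,0,0,0]
    - [0,-16.2,-53.1,0,0,0,0]
    - [0,-21.6,-56.9,0,0,0,0]
    - [0,-27.3,-60.0,0,0,0,0]
    - [0,-33.5,-62.3,0,0,0,0]

```text
time: 22.75
tool_pos: [0.5614, -0.023, 0.1664]
tcp_rot: [1.0, 0.0, 0.0, 0.001]
contact_force: [-1.2, -12.3, -9.1]
grip_width: 0.0199
```

carry_out:
  increments:
    - [0,-6.4,-1.5,0,0,0,0]
    - [0,-12.9,-2.1,0,0,0,0]
    - [0,-19.4,-1.9,0,0,0,0]
    - [0,-25.9,-0.8,0,0,0,0]
    - [0,-32.1,1.1,0,0,0,0]
    - [0,-38.1,3.8,0,0,0,0]
    - [0,-43.6,7.3,0,0,0,0]
    - [0,-48.7,11.4,0,0,0,0]
    - [0,-53.1,16.2,0,0,0,0]
    - [0,-56.9,21.6,0,0,0,0]
    - [0,-60.0,27.3,0,0,0,0]
    - [0,-62.3,33.5,0,0,0,0]

```text
time: 23.95
tool_pos: [0.498, -0.0565, 0.1664]
tcp_rot: [1.0, -0.0, -0.001, -0.0]
contact_force: [-3.1, 4.3, -5.1]
grip_width: 0.0202
```

carry_out:
  increments:
    - [0,0,0,0,0,0,0]
    - [0,0,0,0,0,0,0]

```text
time: 24.15
tool_pos: [0.4981, -0.0566, 0.1663]
tcp_rot: [1.0, -0.0, -0.001, 0.0]
contact_force: [-5.6, -0.8, -2.3]
grip_width: 0.0205
```

```bash
python3 - <<'E'
from h import *
s,c=snap("wrist","pics/w14.png",k=1.5)
import pickle;pickle.dump((s,c),open("w14.pkl","wb"))
print(s["tool_pos"],s["tcp_rot"],s["contact_force"],s["torque"],s["grip_width"])
for n in("scene","side"): snap(n,f"pics/{n}14.png",(170,165,320,265) if n=="scene" else (215,160,325,265),5)
E
```

```text
[ 0.49808129 -0.05656787  0.1663403 ] [ 9.99999683e-01 -2.17076502e-04 -7.65172160e-04  4.67199230e-05] [-5.64200117 -0.81633888 -2.3006853 ] [-0.15179508  0.95652231 -0.05961416] 0.020480328451931464
```

View pics/w14.png

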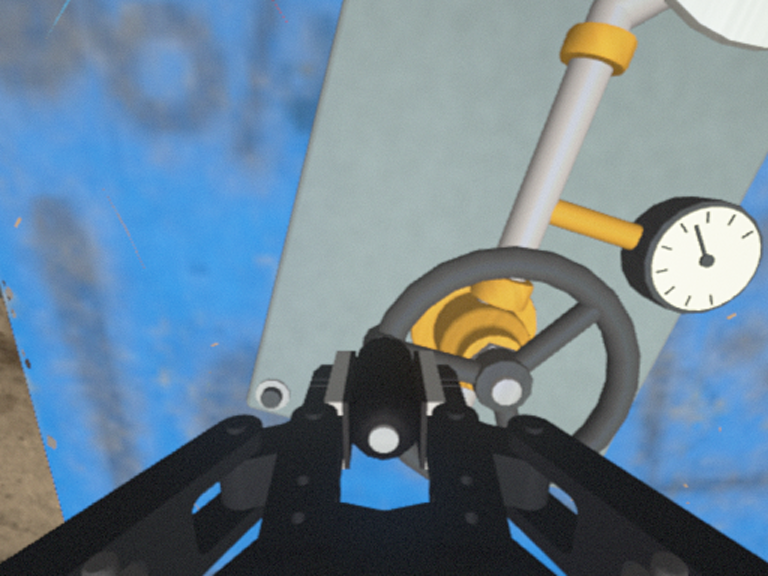

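View pics/scene14.png

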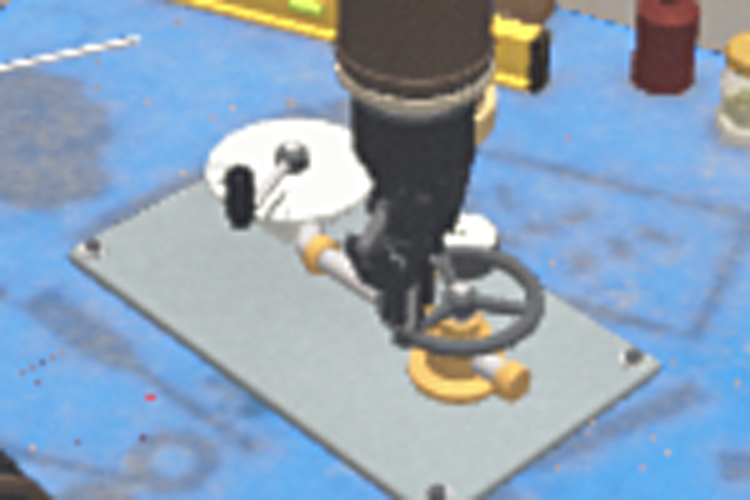

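View pics/side14.png

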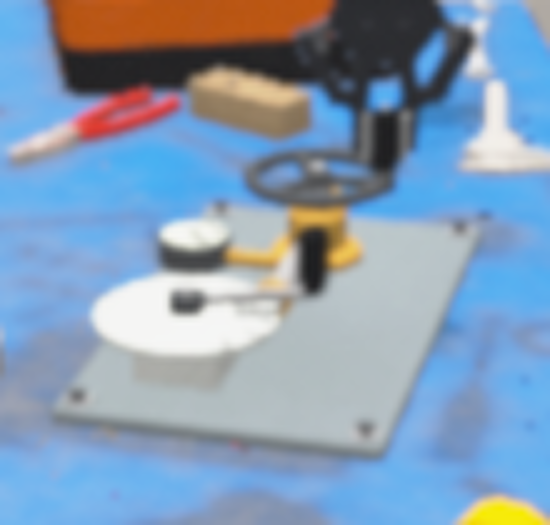

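```bash
python3 - <<'E'
from h import *
import pickle
(s1,c1),(s2,c2)=[pickle.load(open(f"w{k}.pkl","rb")) for k in(11,14)]
T1,T2=wrist_T(s1,c1),wrist_T(s2,c2)
# rectify both to a world top view at z=.079 (wheel rim plane)
def top(c,T,z,x0=.51,x1=.62,y0=-.11,y1=.0,px=5000):
    n=int((x1-x0)*px);m=int((y1-y0)*px)
    w=np.array([[x0,y1],[x1,y1],[x1,y0],[x0,y0]]);d=np.float32([[0,0],[n,0],[n,m],[0,m]])
    q=np.float32([proj(c,T,np.array([*p,z])) for p in w])
    return cv2.warpPerspective(c["img"],cv2.getPerspectiveTransform(q,d),(n,m),flags=cv2.INTER_CUBIC)
a=top(c1,T1,.078);b=top(c2,T2,.078)
cv2.imwrite("pics/t11.png",np.hstack([a,b])[:,:,::-1])
g=[cv2.GaussianBlur(cv2.cvtColor(i,cv2.COLOR_RGB2GRAY),(0,0),3).astype(np.float32) for i in(a,b)]
hc=((.5466-.51)*5000,(.0705)*5000)
# mask: annulus sector with spokes, in-frame (image upper part)
Y,X=np.mgrid[:a.shape[0],:a.shape[1]];r=np.hypot(X-hc[0],Y-hc[1])/5000
for nm,mask in(("spoke UR",(r<.047)&(r>.013)&(Y<hc[1]+20)&(X>hc[0]-10)),("all",(r<.06)&(Y<hc[1]+40)&(X>hc[0]-60))):
    W=np.eye(2,3,dtype=np.float32)
    cc,W=cv2.findTransformECC(g[0],g[1],W,cv2.MOTION_EUCLIDEAN,(3,300,1e-7),mask.astype(np.uint8)*255,5)
    print(nm,cc,"img rot",np.arctan2(W[1,0],W[0,0]),W[:,2]/5, "shift at hub mm",((W[:,:2]@np.array(hc)+W[:,2])-hc)/5)
E
```

```text
spoke UR 0.9991471505558165 img rot -0.011418635 [-0.76458365  0.4884912 ] shift at hub mm [0.03802601 0.06598113]
all 0.9989214644596122 img rot -0.009474874 [-0.642529    0.38903975] shift at hub mm [0.02379684 0.0391004 ]
```

View pics/t11.png

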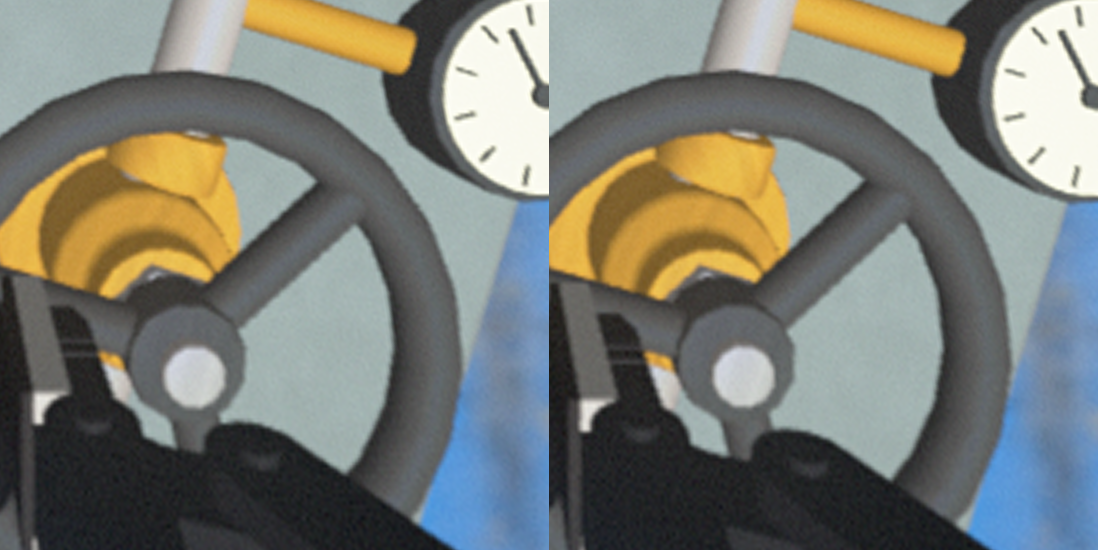

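```bash
python3 - <<'E'
from station import get_state,job
import numpy as np
s=get_state();print(s["time"],np.abs(s["joint_vel"]).max(),s["tool_pos"],s["contact_force"],s["grip_width"])
print(job.sign_off())
E
```

```text
24.3 0.0022950490864191786 [ 0.49812521 -0.05640128  0.16632848] [-5.65666668 -0.96360865 -2.85886118] 0.020337825702308823
the job is handed in; nothing more can be done
None
```

The rig is set up and handed in at 24.3 s, with the throttle lever at idle, the valve two full turns open and the gripper still holding the crank handle.

- **Lever:** on the first swing the knob slipped about 10 mm in the pads, leaving the lever roughly 0.1 rad short. I regripped it with more force and finished the move. After release, the middle of the bars was within about 0.5 mm of the lever line. The measured directions were 3.244 rad for the lever and 3.22–3.25 rad for the bars, depending on how I took them. I did not measure the lever again later, but nothing went near it and it looked in place in the final scene and side views.
- **Valve closed:** I turned the wheel clockwise about 3.4 rad until it met the stop. The tool stopped following its commands and the sideways force rose to 26 N. This was at y ≈ -0.056, where the closed position was predicted.
- **Backed off:** I then led the crank two full turns counter-clockwise, and it came back to the same spot (y = -0.0564 to -0.0566). Comparing camera pictures, the wheel sits about 0.01 rad further open than when it was pressed against the stop, and some of that is the stop giving under the push.
- **At hand-in:** the arm and wheel were at rest, with under 7 N at the wrist.
- **Loose items:** the arm did not go near the tape, tape measure or offcut. I did not measure their positions again.

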